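Set the bench mill up for a slow grind

TASK

Get the bench mill ready for a slow grind: take the orange catch cup, and nothing else, out of the tub and stand it upright, mouth up, on the drip plate centred under the mill's spout. Then bring the black-knobbed gear lever to neutral, move it across to the left slot of its H gate without forcing it, and push it fully forward (away from the robot) to the green mark, the slow gear. Leave the rest of the bench as it is.

Things in the scene. Friction and masses are not known exactly. Their poses are not given: they have to be found in the camera images.
- cup_center (a point): centre of the orange square catch cup: 54 x 54 mm outside, 70 mm tall, walls 3 mm, open at one end, about 0.11 kg, loose. Its own z axis points from the closed bottom to the open mouth; x and y are square to its sides. It starts lying on its side on the tub floor, z level and roughly across the tub
- tub_floor (a point): centre of the inner floor (4 mm above the bench) of the fixed grey-blue open tub: outside 240 mm along its x, 170 mm along its y, 90 mm high, walls 4 mm. The cup lies near the middle with at least 25 mm free for a finger on either side; a brush lies at the tub's -x end and a scoop at its +x end
- spout_foot (a point): point on top of the mill's flat drip plate straight below the spout, where the cup's bottom centre belongs; 12 mm above the bench. Axes are the mill's: x forward (away from the robot), y left, z up. The plate is 120 x 120 mm, centred 6 mm to the left of this point. The spout (38 mm across) ends 160 mm above it. The bench to the left of the plate, as far as the tub and beyond it, is free
- lever_pivot (a point): pivot of the gear lever inside the gear case, 90 mm above the bench, fixed to the mill (at its x 0, y -110 mm), axes as the mill's: x forward, y left. The gear case top is 80 mm above it, the top of the steel gate plate (104 x 96 mm, H slot) 88 mm above it
- knob (a point): middle of the lever's black knob (37 mm across, rounded, about 40 mm tall), 185 mm along the lever from its pivot. With both lever joints at 0 it stands straight above the pivot
- gear_select (a joint): sideways angle of the gear lever, rad, about the mill's x axis through the pivot: -0.165 leaning right (right slot), 0 middle, +0.165 leaning left (left slot); the knob then stands 30 mm to the side. Stiff: stays where left, takes about 3 to 5 N at the knob
- gear_shift (a joint): fore and aft angle of the gear lever, rad, about the y axis, which leans with the select angle; -0.235 pulled back, 0 neutral, +0.235 fully forward (knob 43 mm forward of neutral). Stays where left, takes about 3 to 5 N at the knob. It starts in the right slot: forward, neutral, back or between
- brush: wooden scrubbing brush, 140 x 32 x 36 mm, lying in the tub, to be left there; origin at its underside
- scoop: small steel scoop, 142 mm long, lying in the tub, to be left there; origin at its underside
- oil: amber oil bottle, 60 mm across, 170 mm tall, standing on the bench behind the mill; origin at its underside
- beans: dark jar with a steel lid, 84 mm across, 130 mm tall, standing behind the mill's gear case; origin at its underside
- spanner: wrench, 180 mm long, lying flat on the bench in front of the drip plate, near the robot; origin at its underside
- burr: spare burr: dark steel ring, 90 mm across, 14 mm thick, lying flat in front of the mill; origin at its underside
- pot: small steel pot, 110 mm across, 75 mm high, standing in front of the mill's motor; origin at its underside
- mill: the fixed cream and grey bench mill, origin under it on the bench, x forward, y left. Gear case: x -70..70, y -190..40 mm, 170 high; drive column on it at y 0..40, x -60..60, 300 high; burr housing: 110 across, axis along y 250 above the bench, y 70..140; hopper over it: 130 across, to 390 high; motor: 112 across, y -190..-325, its box to 175 high
- gate: the H gate plate, origin at its centre between the slots, 174 mm above the bench, axes as the mill's. The lever can cross sideways only within about 0.05 rad of neutral, and go forward or back only within about 0.045 rad of either side end (rounded corners guide it). Marks: green front left (slow gear), yellow front right, white back right, red back left
Not all that is in view belongs to the job. What is meant by the brush is not blue or yellow, and is the smaller of those in its own colour.

How it is judged:
On the way, in this order (a step that is already met when the one before it is completed fails the run):
1. the catch cup is lifted clear of the tub (height (world z) of cup_center above 0.11 m), for 0.05 s.
2. the catch cup stands upright, mouth up, on the drip plate under the spout and is let go (angle between cup_center's own z axis and vertical below 0.1 rad and horizontal distance between cup_center and spout_foot below 0.02 m and z of cup_center in the frame of spout_foot below 0.04 m and contact force between the fingers and cup below 0.1 N and linear speed of cup below 0.02 m/s), for 0.2 s.
3. the lever is in the left slot, fully forward: the slow gear (value of joint gear_select above 0.09 rad and value of joint gear_shift above 0.2 rad), for 0.2 s.
At the end, for the whole second after the job is handed in: The cup stands still and upright (within 0.1 rad), mouth up, on the drip plate with its centre within 20 mm of the spout's axis; the lever is in the left slot (select above 0.09 rad) and forward (shift above 0.2 of 0.235 rad); brush and scoop still lie in the tub (all of step 3 and angle between cup_center's own z axis and vertical below 0.1 rad and horizontal distance between cup_center and spout_foot below 0.02 m and z of cup_center in the frame of spout_foot below 0.04 m and linear speed of cup below 0.02 m/s and height (world z) of each of brush, scoop below 0.05 m and horizontal distance between each of brush, scoop and tub_floor below 0.14 m); the robot touches nothing.
It fails at once if the brush or the scoop is taken out of the tub (height (world z) of any of brush, scoop above 0.09 m).
It fails at once if something else on the bench is pushed more than 40 mm or knocked over (distance of any of oil, beans, spanner, burr, pot from where it was at the start of the episode above 0.04 m or angle between any of oil, beans, pot's own z axis and vertical above 0.5 rad).
It fails at once if the cup falls to the floor (height (world z) of cup_center below -0.05 m).
It fails at once if the lever is forced across the gate's web, away from neutral (value of joint gear_select between -0.06 and 0.06 rad and (value of joint gear_shift above 0.11 rad or value of joint gear_shift below -0.11 rad)).
It also fails if it takes over 72 s, if anything falls off the work surface, if the arm or the gripper's body presses on something with over 40 N, if the wrist force passes 120 N, or if a joint passes its speed limit or range.

ROBOT

A 6-joint arm with a two-finger parallel gripper is mounted at the origin on the work surface. World frame = base frame: x ahead of the robot, y to its left, z up, the work surface at z = 0. Lengths are in m, angles in rad, forces in N, time in s.
With the tool pointing down it reaches from about 0.375 to 0.9 m from the base axis. Payload 3.1 kg.
Tool frame: the origin (TCP) lies between the finger pads; the fingertips stand 17 mm ahead of it and the grasp point (between the pads) lies 2 mm behind it; z points along the fingers, y is the line along which they close (so a half turn about z gives the same grasp; the last joint's range is limited). The gripper opens to 85 mm and grips with 20 to 120 N. Pads are 22 mm wide; open, the fingers measure 114 mm over their backs; the gripper's body (76 mm by 85 mm) begins 54 mm behind the grasp point. The pads swing forward as they close: fully open they stand 13 mm farther back than shut.
Start: joints at [1.119, 0.527, 1.433, -0, 1.181, -0.178], TCP at [0.168, 0.602, 0.248] pointing down, gripper open.
Joint ranges: [-3.08, 3.08], [-0.75, 2.2], [0.22, 2.44], [-1.43, 4.57], [0, 2.65], [-2.85, 2.85]. Speed limits (rad/s): [2.79, 2.79, 3.14, 3.14, 3.14, 3.14].

INTERFACE

Orientations are given as a unit quaternion [x, y, z, w].
In Python, from station import sense, vision, order gives the robot as it stands.
- The arm moves only by the shell command python3 -m crank 'ROWS' [OPENING] [FORCE]. ROWS is JSON, a list of rows, each an object with "dp": the shift along the world's x, y, z in units of 30 mm (1.0 is 30 mm), a list of three; "angular": the turn, a rotation vector about the world's x, y, z in degrees, a list of three. In form: [{"dp": [dx, dy, dz], "angular": [ax, ay, az]}, ...]. A call has 1 to 20 rows; each row shifts and turns the commanded pose from where the row before left it; what a row does not reach is not made up. A row lasts 1/10 s, in which the tool goes at most 50 mm and 8.59 degrees, less where a joint would pass 70% of its speed; a pose out of reach is approached as far as the arm can. A call is refused whole if a number of a shift passes 1 or a number of a turn 8.59, either way. A call with a gripper value outside its range is refused whole. OPENING is the closure, from 0 (fully open) to 1 (shut), set as the call begins (- or left out, the last holds). The fingers move at their own pace and stop on an object; FORCE is the grip in N (left out, the last holds). Time passes only in rows, so rows that do not move let the fingers close. It gives the time, the measured TCP pose, the force, the opening and the grip force at its end, in the units of the state.
- sense(): the state, without advancing time (a new reading comes with each control period).
- vision.snapshot(name): name is "scene" or "top" or "wrist"; returns a dict with "image" (420x560x3 uint8, blue, green, red), "range_z" (420x560 float32, m along the optical axis (not along the pixel's ray), 0 where there is no reading), "mtx" (3x3 intrinsics, pixels), "pose" (4x4, takes a point from camera to world coordinates); the wrist camera has in their place "mount" (4x4, takes a point from camera to tool coordinates, whose origin is the TCP and whose axes are the flange's). Camera axes: x right, y down, z forward; pixel columns grow to the right and rows downward; lengths in m; the calibration is good to about 2 mm. A picture is of the moment at which its call begins: read the wrist's pose just before it.
- order.sign_off(): hands the job in; it is judged then, once.
The state is a dict: "t": time; "q": joint angles; "qd": joint speeds; "tau": joint torques, N m; "tcp_pos": TCP position; "tool_rot": TCP orientation; "force": force on the tool from outside, world axes, zero at the start; "ft_torque": the same for the moment, N m; "finger_gap": opening from 0.0 (shut) to 1.0 (fully open); "gripper_force": force on a finger pad.
Only numpy, scipy, OpenCV 4.12 (cv2) and the standard library are available. Lean on these libraries where they do the work, as an engineer would, in place of code of your own. Each camera call takes 0.05 s, during which the arm holds its last target. There are 200 camera calls.

## Working session

There is one attempt and no reset: what is moved stays moved. The work goes in short steps, Python scripts to look and compute and a shell command to move; the robot and the scene stay as the last step left them, time stands still between calls to the robot, and variables do not carry over. Pictures are saved under pics/ and viewed, at most 10 in all, crops included, and the job is handed in when it is done.

```bash
ls; mkdir -p pics
cat > h.py <<'E'
from station import sense, vision, order
import numpy as np, cv2
def pts(s,T=None):
    z=s["range_z"]; K=s["mtx"]; v,u=np.mgrid[:z.shape[0],:z.shape[1]]
    P=np.dstack([(u-K[0,2])/K[0,0]*z,(v-K[1,2])/K[1,1]*z,z])
    T=s["pose"] if T is None else T
    W=P@T[:3,:3].T+T[:3,3]; W[z<=0]=np.nan
    return W
E
python3 - <<'E'
from h import *
print(sense())
out=[]
for n in("scene","top"):
    s=vision.snapshot(n); W=pts(s); np.savez(n,img=s["image"],W=W,K=s["mtx"],T=s["pose"])
    cv2.imwrite(f"pics/{n}.png",s["image"]); print(n,s["pose"].round(2).tolist(),s["mtx"].round(0).tolist())
E
```

```text
pics
{'t': 0.0, 'q': array([ 1.11948811e+00,  5.28469122e-01,  1.43390935e+00, -4.04349866e-05,
        1.18138426e+00, -1.78542971e-01]), 'qd': array([ 0.00060077, -0.00017101, -0.00109238,  0.00053547, -0.00088283,
       -0.00136186]), 'tau': array([-4.68570979e-04, -4.42345583e+01, -1.78026706e+01, -1.34018023e-04,
        8.36914434e-03,  1.51897763e-05]), 'tcp_pos': array([0.16807805, 0.60126857, 0.24732952]), 'tool_rot': array([ 1.35952521e-01,  9.90714759e-01, -1.03746587e-03, -3.18309754e-04]), 'force': array([-0.29616806,  0.09352613, -0.54950879]), 'ft_torque': array([ 0.01373004, -0.02135095,  0.0458986 ]), 'gripper_force': 0.0, 'finger_gap': 1.0004918735464259}
scene [[0.01, 0.64, -0.77, 1.49], [1.0, -0.01, 0.0, 0.09], [-0.0, -0.77, -0.64, 1.03], [0.0, 0.0, 0.0, 1.0]] [[463.0, 0.0, 279.0], [0.0, 463.0, 210.0], [0.0, 0.0, 1.0]]
top [[0.01, -0.99, 0.15, 0.3], [-1.0, -0.01, -0.0, 0.13], [0.0, -0.15, -0.99, 1.28], [0.0, 0.0, 0.0, 1.0]] [[408.0, 0.0, 287.0], [0.0, 408.0, 208.0], [0.0, 0.0, 1.0]]
```

View pics/top.png

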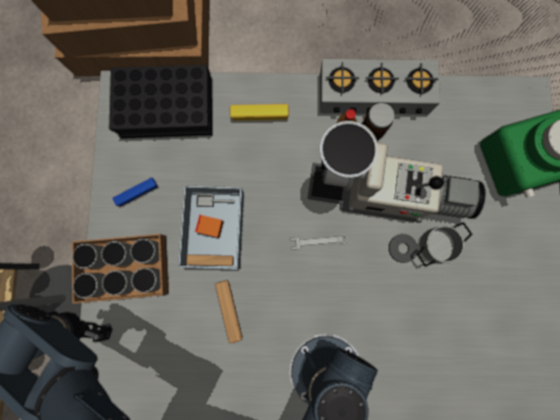

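View pics/scene.png

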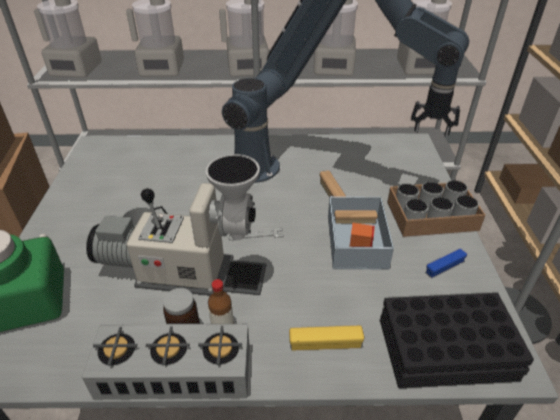

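Candidates (top view): orange cup in the tub (209,226). Brushes: wooden in the tub (210,260), a larger wooden one on the bench (228,311), blue (135,192) and yellow (259,112). The brush meant is the small wooden one in the tub. The scoop is at (212,200) and the knob at (436,183).

Run:
```python
from h import *
def show(t,p): print(t,np.round(p,3).tolist())
for n in("top","scene"):
    d=np.load(n+".npz"); I=d["img"]; W=d["W"]; hsv=cv2.cvtColor(I,cv2.COLOR_BGR2HSV)
    # cup
    m=((hsv[...,0]<14)&(hsv[...,1]>190)&(hsv[...,2]>120)&(W[...,2]<.09)&(W[...,1]>.2)&(W[...,0]<.62)&(W[...,0]>.3)).astype(np.uint8)
    k,l,st,c=cv2.connectedComponentsWithStats(m); i=1+st[1:,4].argmax(); m=l==i
    print(n,"cup",st[i],c[i]); P=W[m]; show(" pctl z",np.nanpercentile(P[:,2],[2,50,98])); 
    T=P[P[:,2]>.05]; r=cv2.minAreaRect((T[:,:2]*1000).astype(np.float32)); print(" top rect",r)
    # tub rim
    R=(abs(W[...,2]-.09)<.008)&(W[...,1]>.15)&(W[...,1]<.6)&(W[...,0]>.25)&(W[...,0]<.75)
    k,l,st,c=cv2.connectedComponentsWithStats(R.astype(np.uint8)); i=1+st[1:,4].argmax()
    print(" tub",st[i],cv2.minAreaRect((W[R][:,:2]*1000).astype(np.float32)))
    # knob: dark, high
    K=(W[...,2]>.235)&(W[...,2]<.32)&(W[...,1]<-.03)&(W[...,1]>-.4)&(W[...,0]>.3)&(W[...,0]<.8)&(I.max(2)<70)
    if K.any(): show(" knob mean/max",[W[K].mean(0),np.median(W[K],0),W[K].max(0),W[K].min(0)]); print(K.sum())
    # gear case top z~.17-.18
    G=(abs(W[...,2]-.172)<.01)&(W[...,1]<.05)&(W[...,1]>-.35)&(W[...,0]>.3)&(W[...,0]<.85)
    print(" case",G.sum(),cv2.minAreaRect((W[G][:,:2]*1000).astype(np.float32)))
    # plate z~.012 dark
    D=(abs(W[...,2]-.012)<.007)&(I.max(2)<60)&(W[...,1]<.2)&(W[...,1]>-.1)&(W[...,0]>.4)&(W[...,0]<.8)
    k,l,st,c=cv2.connectedComponentsWithStats(D.astype(np.uint8)); i=1+st[1:,4].argmax(); Q=W[l==i]; print(" plate",st[i],cv2.minAreaRect((Q[:,:2]*1000).astype(np.float32)))
    # hopper rim / column top
    H=(abs(W[...,2]-.385)<.012)&(W[...,0]>.4); print(" hop",H.sum(), cv2.minEnclosingCircle((W[H][:,:2]*1000).astype(np.float32)))
d=np.load("top.npz")["img"]; s=np.load("scene.npz")["img"]
a=cv2.resize(d[180:275,170:255],None,fx=4,fy=4,interpolation=2); b=cv2.resize(d[130:230,305:490],None,fx=2.3,fy=2.3,interpolation=2)
c=cv2.resize(s[190:275,320:400],None,fx=4,fy=4,interpolation=2)
o=np.zeros((600,800,3),np.uint8); o[:a.shape[0],:a.shape[1]]=a; o[:c.shape[0],360:360+c.shape[1]]=c; o[385:385+b.shape[0]-15,:b.shape[1]]=b[:-15]
cv2.imwrite("pics/crop1.png",o)
```

```text
top cup [197 217  24  19 334] [208.56886228 226.02994012]
 pctl z [0.054, 0.059, 0.064]
 top rect ((426.42279052734375, 360.11932373046875), (64.1305923461914, 46.72820281982422), 77.91861724853516)
 tub [130 238  26  25 498] ((500.0628662109375, 430.99871826171875), (337.90911865234375, 499.7143249511719), 89.99813079833984)
 knob mean/max [[0.517, -0.161, 0.276], [0.517, -0.232, 0.282], [0.538, -0.031, 0.296], [0.5, -0.264, 0.235]]
284
 case 3080 ((563.9894409179688, -159.225830078125), (399.9537658691406, 209.99935913085938), 57.32342529296875)
 plate [307 166  52  47 958] ((552.3989868164062, -28.757110595703125), (176.98280334472656, 111.14219665527344), 71.3796157836914)
 hop 2531 ((573.4871826171875, -10.844144821166992), 65.41112518310547)Traceback (most recent call last):
  File "<stdin>", line 7, in <module>
ValueError: attempt to get argmax of an empty sequence
```

Run:
```python
from h import *
f=lambda Q:cv2.minAreaRect((Q[:,:2]*1000).astype(np.float32))
def rr(r): return [np.round(x,1).tolist() for x in r]
for n in("top","scene"):
    d=np.load(n+".npz"); I=d["img"]; W=d["W"]; hsv=cv2.cvtColor(I,cv2.COLOR_BGR2HSV); X,Y,Z=np.moveaxis(W,2,0)
    b=lambda x0,x1,y0,y1,z0,z1:(X>x0)&(X<x1)&(Y>y0)&(Y<y1)&(Z>z0)&(Z<z1)
    m=(hsv[...,0]<14)&(hsv[...,1]>150)&b(.3,.56,.25,.48,.02,.075); v,u=np.where(m); print(n,"cup",m.sum(),u.mean(),v.mean(),rr(f(W[m])))
    print(" cup top",rr(f(W[m&(Z>.05)])), W[m].min(0).round(3),W[m].max(0).round(3))
    R=b(.28,.58,.24,.48,.08,.1); print(" tub rim",R.sum(),rr(f(W[R])))
    C=b(.4,.8,-.25,.1,.162,.173)&(hsv[...,2]>110); print(" case top",C.sum(),rr(f(W[C])))
    G=b(.4,.8,-.25,-.04,.173,.185); print(" gate",G.sum(),rr(f(W[G])))
    K=(I.max(2)<70)&b(.45,.65,-.3,-.18,.25,.32); print(" knob",K.sum(),W[K].mean(0).round(3),W[K].min(0).round(3),W[K].max(0).round(3))
    L=b(.4,.8,-.2,.1,.29,.306);print(" column top",L.sum(),rr(f(W[L])))
    H=b(.4,.8,-.2,.1,.375,.4);print(" hopper",H.sum(),cv2.minEnclosingCircle((W[H][:,:2]*1000).astype(np.float32)) if H.any() else 0)
    D=b(.45,.72,-.05,.1,.007,.018)&(I.max(2)<70);print(" plate",D.sum(),rr(f(W[D])), W[D].min(0).round(3),W[D].max(0).round(3))
d=np.load("top.npz")["img"]; s=np.load("scene.npz")["img"]
a=cv2.resize(d[180:275,170:255],None,fx=4,fy=4,interpolation=2); b=cv2.resize(d[140:225,305:490],None,fx=2.4,fy=2.4,interpolation=2)
c=cv2.resize(s[190:275,320:400],None,fx=4,fy=4,interpolation=2)
o=np.zeros((600,800,3),np.uint8); o[:a.shape[0],:a.shape[1]]=a; o[:c.shape[0],360:360+c.shape[1]]=c; o[385:385+b.shape[0],:b.shape[1]]=b
cv2.imwrite("pics/crop1.png",o)
```

```text
top cup 403 208.80893300248138 225.99007444168734 [[427.4, 361.3], [66.8, 50.6], 77.6]
 cup top [[427.3, 361.3], [66.7, 50.6], 77.8] [0.397 0.325 0.025] [0.457 0.397 0.066]
 tub rim 495 [[422.9, 350.3], [171.0, 240.3], 88.6]
 case top 1037 [[613.9, -158.1], [321.8, 170.7], 13.6]
 gate 852 [[612.9, -151.5], [301.5, 186.9], 6.4]
 knob 148 [ 0.519 -0.244  0.286] [ 0.506 -0.264  0.268] [ 0.533 -0.229  0.296]
 column top 648 [[566.8, -43.7], [146.7, 118.2], 81.6]
 hopper 2529 ((573.4871826171875, -10.844144821166992), 65.41112518310547)
 plate 795 [[561.3, -5.8], [128.9, 113.5], 71.4] [ 0.487 -0.049  0.007] [0.631 0.062 0.018]
scene cup 419 361.79236276849645 234.47732696897376 [[433.1, 359.5], [63.8, 61.3], 77.3]
 cup top [[432.5, 359.5], [63.9, 60.1], 77.0] [0.398 0.323 0.02 ] [0.468 0.394 0.063]
 tub rim 529 [[425.0, 347.4], [171.7, 249.1], 88.5]
 case top 939 [[604.1, -138.9], [317.5, 179.9], 58.8]
 gate 579 [[589.8, -131.1], [314.7, 148.7], 52.8]
 knob 143 [ 0.534 -0.247  0.28 ] [ 0.515 -0.263  0.254] [ 0.549 -0.233  0.293]
 column top 814 [[586.4, -53.9], [155.5, 128.7], 69.8]
 hopper 1520 ((573.0425415039062, -12.10114574432373), 68.42928314208984)
 plate 966 [[573.4, -3.5], [112.4, 127.6], 80.5] [ 0.501 -0.05   0.007] [0.642 0.057 0.018]
```

View pics/crop1.png

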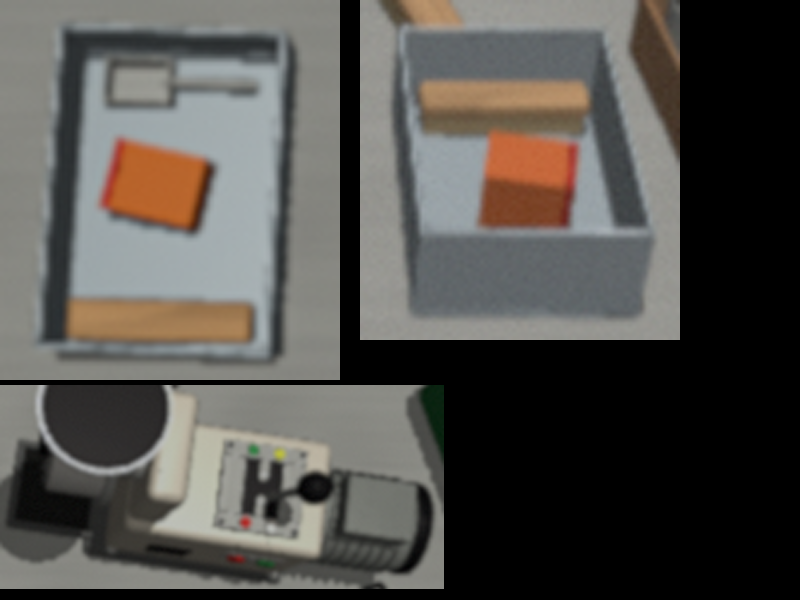

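The crop confirms the orange cup lying in the tub, with its long axis along (0.21, 0.98) and a red edge at its +y end. I can't yet tell whether that edge is the mouth or the bottom. The lever is in the right slot, pulled back. Next I'll move above the tub and look with the wrist camera.

```bash
python3 -m crank '[{"dp":[0.72,-0.67,0],"angular":[0,0,-7.2]},{"dp":[0.72,-0.67,0],"angular":[0,0,-7.2]},{"dp":[0.72,-0.67,0],"angular":[0,0,-7.2]},{"dp":[0.72,-0.67,0],"angular":[0,0,-7.2]},{"dp":[0.72,-0.67,0],"angular":[0,0,-7.2]},{"dp":[0.72,-0.67,0],"angular":[0,0,-7.2]},{"dp":[0.72,-0.67,0],"angular":[0,0,-7.2]},{"dp":[0.72,-0.67,0],"angular":[0,0,-7.2]},{"dp":[0.72,-0.67,0],"angular":[0,0,-7.2]},{"dp":[0.72,-0.67,0],"angular":[0,0,-7.2]},{"dp":[0.72,-0.67,0],"angular":[0,0,-7.2]},{"dp":[0.72,-0.67,0],"angular":[0,0,-7.2]},{"dp":[0,0,0],"angular":[0,0,0]},{"dp":[0,0,0],"angular":[0,0,0]}]' 0
cat >> h.py <<'E'
from scipy.spatial.transform import Rotation as Ro
def wrist(name):
    st=sense(); T=np.eye(4); T[:3,:3]=Ro.from_quat(st["tool_rot"]).as_matrix(); T[:3,3]=st["tcp_pos"]
    s=vision.snapshot("wrist"); s["pose"]=T@s["mount"]; W=pts(s)
    np.savez(name,img=s["image"],W=W,K=s["mtx"],T=s["pose"]); cv2.imwrite(f"pics/{name}.png",s["image"])
    return st,s,W
def rep():
    st=sense(); R=Ro.from_quat(st["tool_rot"]).as_matrix()
    print("t",st["t"],"q",np.round(st["q"],2),"p",np.round(st["tcp_pos"],4),"ty",R[:,1].round(3),"tz",R[:,2].round(3),"F",np.round(st["force"],1),"gap",round(st["finger_gap"],3),"gf",st["gripper_force"])
E
python3 - <<'E'
from h import *
rep(); st,s,W=wrist("w1"); print(s["mount"].round(3).tolist(),s["mtx"].round(0).tolist())
I=s["image"]; hsv=cv2.cvtColor(I,cv2.COLOR_BGR2HSV)
m=(hsv[...,0]<14)&(hsv[...,1]>150)&(W[...,2]>.02)&(W[...,2]<.09)
Q=W[m&(W[...,2]>.052)]; r=cv2.minAreaRect((Q[:,:2]*1000).astype(np.float32)); print(m.sum(),r,np.median(Q[:,2]))
E
```

```text
t: 1.5
tcp_pos: [0.4275, 0.3602, 0.2479]
tool_rot: [0.777, 0.629, -0.001, -0.0]
force: [0.3, -0.3, -0.5]
finger_gap: 1.0
gripper_force: 0.0
t 1.5 q [0.5  0.44 1.6  0.   1.1  0.71] p [0.4275 0.3602 0.2479] ty [ 0.978 -0.209 -0.001] tz [-0.001 -0.    -1.   ] F [ 0.3 -0.3 -0.5] gap 1.0 gf 0.0
[[0.001, -0.952, -0.307, 0.081], [1.0, 0.001, -0.001, -0.001], [0.001, -0.307, 0.952, -0.126], [0.0, 0.0, 0.0, 1.0]] [[303.0, 0.0, 280.0], [0.0, 303.0, 209.0], [0.0, 0.0, 1.0]]
3327 ((347.6771240234375, 468.37841796875), (128.8559112548828, 342.71600341796875), 47.240264892578125) 0.0579648866861146
```

View pics/w1.png

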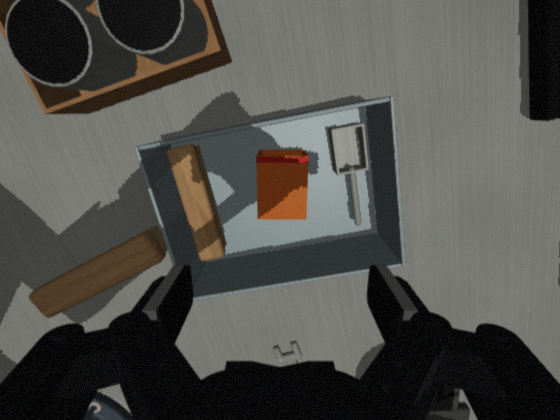

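Run:
```python
from h import *
d=np.load("w1.npz"); I=d["img"]; W=d["W"]
for v in list(range(144,168,2))+list(range(168,226,8)): print(v,W[v,278].round(3),I[v,278], W[v,295].round(3),I[v,295])
cv2.imwrite("pics/c2.png",cv2.resize(I[135:235,240:330],None,fx=6,fy=6,interpolation=cv2.INTER_CUBIC))
hsv=cv2.cvtColor(I,cv2.COLOR_BGR2HSV)
m=(hsv[...,0]<14)&(hsv[...,1]>150)&(W[...,2]>.02); m[:140]=0;m[230:]=0;m[:,:245]=0;m[:,320:]=0
Q=W[m&(W[...,2]>.05)]; print(cv2.minAreaRect((Q[:,:2]*1000).astype(np.float32)),Q.mean(0))
```

```text
144 [0.434 0.403 0.005] [128 128 121] [0.453 0.398 0.003] [166 167 157]
146 [0.433 0.4   0.004] [81 80 72] [0.453 0.396 0.005] [156 158 147]
148 [0.433 0.398 0.004] [75 75 70] [0.453 0.394 0.004] [80 80 76]
150 [0.432 0.396 0.007] [20 43 86] [0.452 0.392 0.007] [23 45 84]
152 [0.432 0.394 0.006] [20 45 94] [0.452 0.39  0.007] [10 43 93]
154 [0.431 0.392 0.008] [11 40 91] [0.451 0.387 0.006] [19 46 97]
156 [0.432 0.396 0.057] [19 37 84] [0.45  0.392 0.058] [ 34  66 146]
158 [0.432 0.394 0.058] [20 21 83] [0.449 0.391 0.058] [ 30  33 123]
160 [0.432 0.392 0.058] [14 15 82] [0.449 0.388 0.058] [ 9  8 78]
162 [0.431 0.39  0.058] [14 31 87] [0.448 0.387 0.06 ] [10 22 83]
164 [0.431 0.388 0.057] [16 46 95] [0.448 0.384 0.056] [22 46 96]
166 [0.43  0.386 0.058] [17 43 95] [0.448 0.383 0.059] [19 44 93]
168 [0.43  0.384 0.057] [14 43 97] [0.447 0.38  0.058] [12 43 94]
176 [0.428 0.376 0.058] [15 43 93] [0.446 0.372 0.059] [20 47 97]
184 [0.426 0.367 0.058] [15 43 95] [0.444 0.363 0.057] [14 44 94]
192 [0.424 0.359 0.059] [21 48 96] [0.442 0.355 0.058] [ 40  94 167]
200 [0.422 0.35  0.057] [13 45 94] [0.441 0.346 0.058] [ 44  95 172]
208 [0.421 0.341 0.058] [ 33  88 168] [0.439 0.337 0.058] [ 38  92 169]
216 [0.419 0.332 0.058] [ 38  90 170] [0.437 0.328 0.058] [ 34  88 167]
224 [0.412 0.302 0.003] [149 152 139] [0.434 0.298 0.004] [148 148 138]
((429.48876953125, 362.3208312988281), (69.86795043945312, 54.08330154418945), 77.84636688232422) [0.4295764  0.36351108 0.05795889]
```

View pics/c2.png

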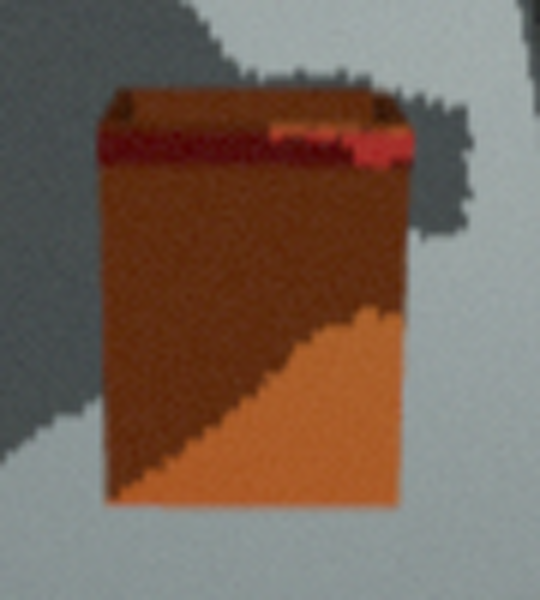

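The cup's mouth faces +y: the wrist view at (281,153) shows the inside past the red rim. Its centre is (0.4295, 0.362, 0.031) and its size fits. I'll grasp with the tool tilted 12° so it clears the bench when it is later turned nearly horizontal.

```bash
python3 -m crank '[{"dp":[0.07,0.06,-0.9],"angular":[-5.85,1.25,0]},{"dp":[0,0,-0.9],"angular":[-5.85,1.25,0]},{"dp":[0,0,-0.9],"angular":[0,0,0]},{"dp":[0,0,-0.9],"angular":[0,0,0]},{"dp":[0,0,-0.9],"angular":[0,0,0]},{"dp":[0,0,-0.7],"angular":[0,0,0]},{"dp":[0,0,0],"angular":[0,0,0]},{"dp":[0,0,0],"angular":[0,0,0]}]' 0.15 40; python3 -c "
from h import *
rep()"
```

```text
t: 2.35
tcp_pos: [0.4289, 0.3631, 0.0924]
tool_rot: [0.772, 0.626, -0.081, 0.065]
force: [-0.2, -0.3, -0.0]
finger_gap: 0.854
gripper_force: 0.0
t 2.35 q [ 0.58  0.72  1.59 -0.18  0.98  0.9 ] p [0.4289 0.3631 0.0924] ty [ 0.978 -0.207 -0.001] tz [-0.044 -0.203 -0.978] F [-0.2 -0.3 -0. ] gap 0.854 gf 0.0
```

```bash
python3 -m crank '[{"dp":[0,0,-0.7],"angular":[0,0,0]},{"dp":[0,0,-0.7],"angular":[0,0,0]},{"dp":[0,0,-0.66],"angular":[0,0,0]},{"dp":[0,0,0],"angular":[0,0,0]},{"dp":[0,0,0],"angular":[0,0,0]}]' 0.15 40; python3 -m crank '[{"dp":[0,0,0],"angular":[0,0,0]},{"dp":[0,0,0],"angular":[0,0,0]},{"dp":[0,0,0],"angular":[0,0,0]},{"dp":[0,0,0],"angular":[0,0,0]},{"dp":[0,0,0],"angular":[0,0,0]},{"dp":[0,0,0],"angular":[0,0,0]}]' 1 40;  python3 -c "
from h import *
rep()"
```

```text
t: 2.85
tcp_pos: [0.4302, 0.3631, 0.0318]
tool_rot: [0.773, 0.626, -0.08, 0.066]
force: [0.2, -0.0, -0.3]
finger_gap: 0.852
gripper_force: 0.0
t: 3.45
tcp_pos: [0.4307, 0.3633, 0.0323]
tool_rot: [0.773, 0.626, -0.079, 0.066]
force: [-0.1, 0.2, 6.0]
finger_gap: 0.629
gripper_force: 42.9
t 3.45 q [ 0.58  0.82  1.61 -0.19  0.87  0.92] p [0.4307 0.3633 0.0323] ty [ 0.978 -0.208  0.002] tz [-0.041 -0.201 -0.979] F [-0.1  0.2  6. ] gap 0.629 gf 42.88038186728954
```

```bash
python3 -m crank '[{"dp":[0,0,0.5],"angular":[0,0,0]},{"dp":[0,0,0.9],"angular":[0,0,0]},{"dp":[0,0,0.9],"angular":[0,0,0]},{"dp":[0,0,0.9],"angular":[0,0,0]},{"dp":[0,0,0.9],"angular":[0,0,0]},{"dp":[0,0,0.9],"angular":[0,0,0]},{"dp":[0,0,0.9],"angular":[0,0,0]},{"dp":[0,0,0.9],"angular":[0,0,0]},{"dp":[0,0,0.9],"angular":[0,0,0]},{"dp":[0,0,0],"angular":[0,0,0]}]' 1 40
cat > ik.py <<'E'
from h import *
def Rq(q): return (Ro.from_euler("ZYZYZ",[q[0],q[1]+q[2],q[3],q[4],q[5]+np.pi/2])).as_matrix() if 0 else (Ro.from_euler("z",q[0])*Ro.from_euler("y",q[1]+q[2])*Ro.from_euler("z",q[3])*Ro.from_euler("y",q[4])*Ro.from_euler("z",q[5]+np.pi/2)).as_matrix()
E
python3 - <<'E'
from ik import *
rep(); st=sense(); R=Ro.from_quat(st["tool_rot"]).as_matrix()
print("model err deg",np.degrees(Ro.from_matrix(R.T@Rq(st["q"])).magnitude()))
for psi in(-80,-90,-100):
  for tilt in (12,):
    h=np.array([np.cos(np.radians(psi)),np.sin(np.radians(psi)),0]); c,s=np.cos(np.radians(tilt)),np.sin(np.radians(tilt))
    z=c*h+[0,0,-s]; y=np.array([h[1],-h[0],0]); x=np.cross(y,z); Rf=np.c_[x,y,z]
    for q1 in(.1,.3,.5):
      for a in(1.9,2.2,2.5):
        M=(Ro.from_euler("z",q1)*Ro.from_euler("y",a)).as_matrix().T@Rf
        q4,q5,q6=Ro.from_matrix(M).as_euler("ZYZ")
        print(psi,q1,a,np.round([q4,q5,(q6-np.pi/2+np.pi)%(2*np.pi)-np.pi],2))
w1=np.load("w1.npz")
E
```

```text
t: 4.45
tcp_pos: [0.4312, 0.3635, 0.2663]
tool_rot: [0.773, 0.626, -0.077, 0.066]
force: [0.3, 0.2, -0.9]
finger_gap: 0.623
gripper_force: 42.3
t 4.45 q [ 0.58  0.49  1.46 -0.15  1.33  0.83] p [0.4312 0.3635 0.2663] ty [ 0.978 -0.208  0.006] tz [-0.036 -0.198 -0.98 ] F [ 0.3  0.2 -0.9] gap 0.623 gf 42.3064786568284
model err deg 2.4068403496731758e-14
-80 0.1 1.9 [-1.4   1.43 -2.83]
-80 0.1 2.2 [-1.44  1.39 -2.53]
-80 0.1 2.5 [-1.5   1.36 -2.23]
-80 0.3 1.9 [-1.33  1.62 -2.79]
-80 0.3 2.2 [-1.33  1.55 -2.5 ]
-80 0.3 2.5 [-1.35  1.48 -2.21]
-80 0.5 1.9 [-1.26  1.8  -2.74]
-80 0.5 2.2 [-1.21  1.7  -2.45]
-80 0.5 2.5 [-1.19  1.59 -2.17]
-90 0.1 1.9 [-1.34  1.6  -2.8 ]
-90 0.1 2.2 [-1.34  1.53 -2.51]
-90 0.1 2.5 [-1.37  1.46 -2.21]
-90 0.3 1.9 [-1.27  1.78 -2.75]
-90 0.3 2.2 [-1.22  1.68 -2.46]
-90 0.3 2.5 [-1.21  1.58 -2.18]
-90 0.5 1.9 [-1.19  1.96 -2.68]
-90 0.5 2.2 [-1.09  1.83 -2.4 ]
-90 0.5 2.5 [-1.04  1.69 -2.13]
-100 0.1 1.9 [-1.28  1.76 -2.76]
-100 0.1 2.2 [-1.24  1.66 -2.47]
-100 0.1 2.5 [-1.23  1.56 -2.18]
-100 0.3 1.9 [-1.2   1.93 -2.69]
-100 0.3 2.2 [-1.11  1.81 -2.4 ]
-100 0.3 2.5 [-1.06  1.67 -2.14]
-100 0.5 1.9 [-1.09  2.11 -2.61]
-100 0.5 2.2 [-0.97  1.95 -2.32]
-100 0.5 2.5 [-0.89  1.77 -2.07]
```

The cup is held and lifted. Next I'll yaw about 183° while drifting away from the tub, so the tool can later point right with the camera side up.

```bash
python3 -m crank '[{"dp":[0.12,-0.1,0],"angular":[0,0,8.3]},{"dp":[0.12,-0.1,0],"angular":[0,0,8.3]},{"dp":[0.12,-0.1,0],"angular":[0,0,8.3]},{"dp":[0.12,-0.1,0],"angular":[0,0,8.3]},{"dp":[0.12,-0.1,0],"angular":[0,0,8.3]},{"dp":[0.12,-0.1,0],"angular":[0,0,8.3]},{"dp":[0.12,-0.1,0],"angular":[0,0,8.3]},{"dp":[0.12,-0.1,0],"angular":[0,0,8.3]},{"dp":[0.12,-0.1,0],"angular":[0,0,8.3]},{"dp":[0.12,-0.1,0],"angular":[0,0,8.3]},{"dp":[0.12,-0.1,0],"angular":[0,0,8.3]},{"dp":[0.12,-0.1,0],"angular":[0,0,8.3]},{"dp":[0.12,-0.1,0],"angular":[0,0,8.3]},{"dp":[0.12,-0.1,0],"angular":[0,0,8.3]},{"dp":[0.12,-0.1,0],"angular":[0,0,8.3]},{"dp":[0.12,-0.1,0],"angular":[0,0,8.3]},{"dp":[0.12,-0.1,0],"angular":[0,0,8.3]},{"dp":[0.12,-0.1,0],"angular":[0,0,8.3]},{"dp":[0.12,-0.1,0],"angular":[0,0,8.3]},{"dp":[0.12,-0.1,0],"angular":[0,0,8.3]}]' 1 40;python3 -m crank '[{"dp":[0,0,0],"angular":[0,0,8.3]},{"dp":[0,0,0],"angular":[0,0,8.3]},{"dp":[0,0,0],"angular":[0,0,0]},{"dp":[0,0,0],"angular":[0,0,0]}]' 1 40;python3 - <<'E'
from h import *
rep()
st,s,W=wrist("w2"); I=s["image"]
X,Y,Z=np.moveaxis(W,2,0)
f=lambda Q:cv2.minAreaRect((Q[:,:2]*1000).astype(np.float32))
b=lambda x0,x1,y0,y1,z0,z1:(X>x0)&(X<x1)&(Y>y0)&(Y<y1)&(Z>z0)&(Z<z1)
D=b(.45,.72,-.08,.1,.008,.017);print(" plate",D.sum(),f(W[D]) if D.any() else 0)
E
```

```text
t: 6.45
tcp_pos: [0.5005, 0.3018, 0.2607]
tool_rot: [-0.529, 0.842, 0.056, 0.087]
force: [-0.6, -0.2, -1.0]
finger_gap: 0.626
gripper_force: 42.3
t: 6.85
tcp_pos: [0.501, 0.3022, 0.2609]
tool_rot: [-0.642, 0.76, 0.068, 0.079]
force: [-0.2, -0.7, -1.3]
finger_gap: 0.628
gripper_force: 42.3
t 6.85 q [ 0.26  0.42  1.62  0.22  1.03 -2.82] p [0.501  0.3022 0.2609] ty [-0.986  0.167  0.002] tz [ 0.033  0.204 -0.978] F [-0.2 -0.7 -1.3] gap 0.628 gf 42.25907374173403
 plate 0 0
```

View pics/w2.png

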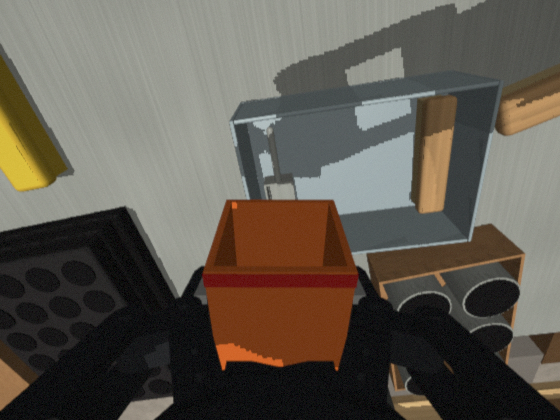

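The cup is held squarely (mouth rim at (280,280)), and the brush and scoop are still in the tub. Joint 6 is near its limit, so I'll check the pitch path with the wrist model and a position fit.

```bash
cat >> ik.py <<'E'
from scipy.optimize import least_squares
Q=[([1.11948811,.528469122,1.43390935,0,1.18138426,-.178542971],[.16807805,.60126857,.24732952]),
([.50,.44,1.60,0,1.10,.71],[.4275,.3602,.2479]),([.58,.72,1.59,-.18,.98,.90],[.4289,.3631,.0924]),([.58,.82,1.61,-.19,.87,.92],[.4307,.3633,.0323]),([.58,.49,1.46,-.15,1.33,.83],[.4312,.3635,.2663]),([.26,.42,1.62,.22,1.03,-2.82],[.501,.3022,.2609])]
def basis(q):
    R1=Ro.from_euler("z",q[0]).as_matrix(); s,c=np.sin,np.cos; a=q[1]+q[2]
    return np.c_[R1, R1@[s(q[1]),0,c(q[1])],R1@[s(a),0,c(a)],R1@[c(a),0,-s(a)],Rq(q)[:,2]]
def fit():
    A=np.vstack([basis(q) for q,_ in Q]); y=np.hstack([p for _,p in Q])
    # a1, lateral, height, L2, L3, elbow offset, tool length; mild ridge
    P=np.linalg.lstsq(np.vstack([A,1e-3*np.eye(7)]),np.r_[y,np.zeros(7)],rcond=None)[0]
    return P, (A@P-y)
def solve(P,p,R,q0):
    f=lambda q:np.r_[(basis(q)@P-p)*5,Ro.from_matrix(R.T@Rq(q)).as_rotvec()]
    lo=[-3.08,-.75,.22,-1.43,0,-2.85];hi=[3.08,2.2,2.44,4.57,2.65,2.85]
    r=least_squares(f,np.clip(q0,np.array(lo)+1e-3,np.array(hi)-1e-3),bounds=(lo,hi)); return r.x,np.abs(r.fun).max()
E
python3 - <<'E'
from ik import *
import ik
st=sense(); ik.Q[-1]=(st["q"],st["tcp_pos"]); P,e=fit(); print(P.round(3),np.abs(e).max())
R=Ro.from_quat(st["tool_rot"]); q=st["q"]; p=st["tcp_pos"].copy()
for k in range(0,12):
    Rk=(Ro.from_rotvec(np.radians(8.2*k)*np.array([-.987,.163,0]))*R).as_matrix()
    q,err=solve(P,p,Rk,q); print(k,q.round(2),round(err,4),Rk[:,2].round(2))
for tgt in([.55,.25,.2],[.58,.2,.1],[.575,.1,.065],[.575,0,.062]):
    q,err=solve(P,np.array(tgt),Rk,q); print(tgt,q.round(2),round(err,4))
E
```

```text
[0.001 0.11  0.279 0.595 0.389 0.119 0.287] 0.0028752333488266113
0 [ 0.26  0.42  1.62  0.22  1.03 -2.82] 0.0 [ 0.03  0.2  -0.98]
1 [ 0.32  0.44  1.55  0.06  1.12 -2.68] 0.0 [ 0.01  0.06 -1.  ]
2 [ 0.39  0.48  1.48 -0.07  1.22 -2.56] 0.0 [-0.01 -0.08 -1.  ]
3 [ 0.44  0.52  1.42 -0.19  1.33 -2.48] 0.0 [-0.04 -0.22 -0.98]
4 [ 0.49  0.58  1.35 -0.29  1.45 -2.41] 0.0 [-0.06 -0.35 -0.93]
5 [ 0.54  0.63  1.29 -0.38  1.56 -2.37] 0.0 [-0.08 -0.48 -0.87]
6 [ 0.57  0.69  1.24 -0.47  1.67 -2.34] 0.0 [-0.1 -0.6 -0.8]
7 [ 0.61  0.75  1.19 -0.55  1.78 -2.32] 0.0 [-0.12 -0.7  -0.7 ]
8 [ 0.63  0.81  1.14 -0.64  1.89 -2.32] 0.0 [-0.13 -0.8  -0.59]
9 [ 0.65  0.87  1.11 -0.72  1.98 -2.32] 0.0 [-0.14 -0.87 -0.47]
10 [ 0.67  0.93  1.08 -0.81  2.07 -2.34] 0.0 [-0.15 -0.93 -0.34]
11 [ 0.68  0.99  1.06 -0.9   2.16 -2.36] 0.0 [-0.16 -0.97 -0.2 ]
[0.55, 0.25, 0.2] [ 0.59  1.07  1.06 -0.94  2.05 -2.34] 0.0
[0.58, 0.2, 0.1] [ 0.51  1.19  1.06 -0.95  1.92 -2.27] 0.0
[0.575, 0.1, 0.065] [ 0.39  1.2   1.23 -1.01  1.76 -2.17] 0.0
[0.575, 0, 0.062] [ 0.26  1.17  1.37 -1.11  1.63 -2.11] 0.0
```

```bash
python3 -m crank '[{"dp":[0.1,-0.1,0],"angular":[-8.1,1.34,0]},{"dp":[0.1,-0.1,0],"angular":[-8.1,1.34,0]},{"dp":[0.1,-0.1,0],"angular":[-8.1,1.34,0]},{"dp":[0.1,-0.1,0],"angular":[-8.1,1.34,0]},{"dp":[0.1,-0.1,0],"angular":[-8.1,1.34,0]},{"dp":[0.1,-0.1,0],"angular":[-8.1,1.34,0]},{"dp":[0.1,-0.1,0],"angular":[-8.1,1.34,0]},{"dp":[0.1,-0.1,0],"angular":[-8.1,1.34,0]},{"dp":[0.1,-0.1,0],"angular":[-8.1,1.34,0]},{"dp":[0.1,-0.1,0],"angular":[-8.1,1.34,0]},{"dp":[0.1,-0.1,0],"angular":[-8.1,1.34,0]},{"dp":[0,0,0],"angular":[0,0,0]},{"dp":[0,0,0],"angular":[0,0,0]}]' 1 40;python3 - <<'E'
from h import *
rep()
st,s,W=wrist("w3"); I=s["image"]
cv2.imwrite("pics/w3.png",I)
E
```

```text
t: 8.2
tcp_pos: [0.5344, 0.2697, 0.2604]
tool_rot: [-0.502, 0.591, -0.408, -0.481]
force: [0.4, -0.5, -0.0]
finger_gap: 0.626
gripper_force: 42.3
t 8.2 q [ 0.61  0.98  1.07 -0.95  2.11 -2.4 ] p [0.5344 0.2697 0.2604] ty [-0.987  0.163 -0.   ] tz [-0.159 -0.966 -0.203] F [ 0.4 -0.5 -0. ] gap 0.626 gf 42.273216135799885
```

View pics/w3.png

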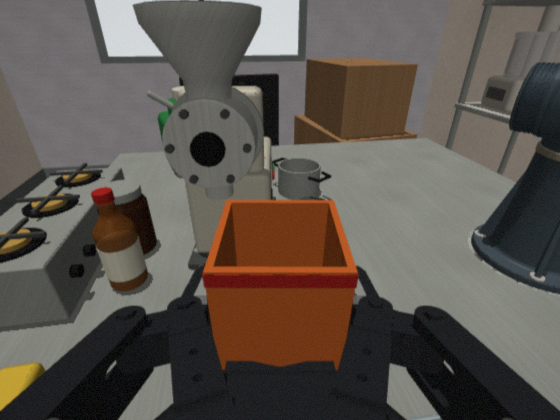

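Run:
```python
from h import *
d=np.load("w3.npz"); W=d["W"]; I=d["img"]; C=d["T"][:3,3]
X,Y,Z=np.moveaxis(W,2,0)
b=lambda x0,x1,y0,y1,z0,z1:(X>x0)&(X<x1)&(Y>y0)&(Y<y1)&(Z>z0)&(Z<z1)
from scipy.optimize import least_squares
for z0,z1 in((.175,.183),(.183,.190)):
    S=W[b(.53,.64,-.06,.08,z0,z1)]; 
    r=least_squares(lambda c:np.hypot(S[:,0]-c[0],S[:,1]-c[1])-.019,[.57,-.01],loss="soft_l1",f_scale=.002); print("spout",len(S),S.min(0).round(3),S.max(0).round(3),r.x.round(4),np.abs(r.fun).mean())
H=b(.45,.7,-.05,.12,.18,.32); F=W[H]
# housing face plane & extents
v,u=np.where(H); print("face",H.sum(),np.median(F,0).round(3))
n,_=cv2.solvePnP if 0 else (0,0)
med=np.median(F[:,1]); G=F[np.abs(F[:,1]-med)<.02]; c=G.mean(0); n=np.linalg.svd(G-c)[2][2]; print("face n",n.round(3),c.round(4))
for name in("top","scene"):
    t=np.load(name+".npz"); V=t["W"]; J=t["img"]; x,y,z=np.moveaxis(V,2,0)
    m=(abs(z-.012)<.004)&(x>.45)&(x<.7)&(y>-.07)&(y<.1)&(J.max(2)<75); print(name,m.sum(),V[m].min(0).round(3),V[m].max(0).round(3))
    a=V[m][:,:2]
    for k in(-15,-10,-5): # extents along mill axes for yaw k deg
        th=np.radians(k); ex=np.array([np.cos(th),np.sin(th)]); ey=np.array([-ex[1],ex[0]]); print(k,np.percentile(a@ex,[.5,99.5]).round(3),np.percentile(a@ey,[.5,99.5]).round(3), (np.array([.5733,-.0115])@ex).round(3),(np.array([.5733,-.0115])@ey).round(3))
```

```text
spout 143 [ 0.555 -0.01   0.175] [0.592 0.008 0.183] [ 0.5729 -0.0124] 0.0004331100103940469
spout 116 [ 0.555 -0.009  0.183] [0.591 0.008 0.19 ] [ 0.573  -0.0124] 0.0004732425654598148
face 8729 [0.573 0.021 0.265]
face n [0.107 0.993 0.059] [0.5755 0.0228 0.2599]
top 816 [ 0.486 -0.07   0.008] [0.631 0.062 0.016]
-15 [0.485 0.601] [0.064 0.202] 0.557 0.137
-10 [0.49  0.615] [0.02  0.154] 0.567 0.088
-5 [0.49  0.624] [-0.024  0.106] 0.572 0.039
scene 1157 [ 0.488 -0.07   0.008] [0.642 0.057 0.016]
-15 [0.491 0.619] [0.066 0.203] 0.557 0.137
-10 [0.496 0.628] [0.022 0.152] 0.567 0.088
-5 [0.497 0.636] [-0.023  0.103] 0.572 0.039
```

Run:
```python
from h import *
d=np.load("w3.npz"); W=d["W"]; I=d["img"]; st=sense(); p=st["tcp_pos"]
hsv=cv2.cvtColor(I,cv2.COLOR_BGR2HSV); D=W-p
m=(hsv[...,1]>150)&((hsv[...,0]<14)|(hsv[...,0]>170))&(np.linalg.norm(D,axis=2)<.1)&(np.arange(420)[:,None]>190)
Q=D[m]; print(m.sum(),Q.min(0).round(4),Q.max(0).round(4)); top=Q[Q[:,2]>np.percentile(Q[:,2],98)-.006]
r=cv2.minAreaRect((top[:,:2]*1000).astype(np.float32)); print("rim rect rel mm",r,"z pct",np.percentile(Q[:,2],[50,90,98,99.5]).round(4))
# outer near face plane fit (rows 290-355, cols 235-325)
F=D[300:350,235:325].reshape(-1,3); c=F.mean(0); n=np.linalg.svd(F-c)[2][2]; print("near face n",n.round(3),c.round(4))
```

```text
22059 [-0.0451 -0.0297 -0.0272] [0.0649 0.0754 0.0311]
rim rect rel mm ((3.5269241333007812, 20.42898941040039), (95.38043975830078, 105.31185150146484), 81.43154907226562) z pct [0.0129 0.0292 0.0301 0.0304]Traceback (most recent call last):
  File "<stdin>", line 8, in <module>
    u, s, vh = gufunc(a, signature=signature)
               ~~~~~~^^^^^^^^^^^^^^^^^^^^^^^^
    raise LinAlgError("SVD did not converge")
numpy.linalg.LinAlgError: SVD did not converge
```

Run:
```python
from h import *
d=np.load("w3.npz"); W=d["W"]; I=d["img"]; st=sense(); R=Ro.from_quat(st["tool_rot"]).as_matrix(); D=W-st["tcp_pos"]
h=R[:,2]*[1,1,0]; h/=np.linalg.norm(h); s=R[:,1]
sub=D[195:285,205:360].reshape(-1,3); ok=np.isfinite(sub[:,2])&(abs(sub[:,2]-.029)<.004)&(np.hypot(sub[:,0],sub[:,1])<.05); q=sub[ok]
print(len(q),"along h",np.percentile(q@h,[1,99]).round(4),"side",np.percentile(q@s,[1,99]).round(4))
for v in(205,215,260,268,274,280,286,300): print(v,(D[v,280]@h).round(4),D[v,280,2].round(4),I[v,280])
tgt=np.array([.573,-.0124]); print("h",h.round(3)); print("to spout (units of 30mm)",((tgt-st["tcp_pos"][:2])/.03).round(3))
```

```text
5016 along h [-0.0289  0.026 ] side [-0.0259  0.0276]
205 0.0234 0.0281 [ 14  51 113]
215 0.0243 0.0218 [ 19  55 114]
260 0.0229 -0.0063 [ 21  56 113]
268 -0.0263 0.0302 [ 34  87 182]
274 -0.0273 0.0283 [10 35 99]
280 -0.028 0.0262 [14 16 95]
286 -0.0271 0.0224 [ 22  24 101]
300 -0.0273 0.0155 [ 18  54 114]
h [-0.163 -0.987 -0.   ]
to spout (units of 30mm) [ 1.277 -9.403]
```

```bash
python3 -m crank '[{"dp":[0.35,-0.72,0],"angular":[0,0,0]},{"dp":[0.35,-0.72,0],"angular":[0,0,0]},{"dp":[0.35,-0.72,0],"angular":[0,0,0]},{"dp":[0.35,-0.72,0],"angular":[0,0,0]},{"dp":[0.35,-0.72,0],"angular":[0,0,0]},{"dp":[0.35,-0.72,0],"angular":[0,0,0]},{"dp":[0,0,-0.6],"angular":[0,0,0]},{"dp":[0,0,-0.8],"angular":[0,0,0]},{"dp":[0,0,-0.8],"angular":[0,0,0]},{"dp":[0,0,-0.8],"angular":[0,0,0]},{"dp":[0,0,-0.8],"angular":[0,0,0]},{"dp":[0,0,-0.8],"angular":[0,0,0]},{"dp":[0,0,-0.8],"angular":[0,0,0]},{"dp":[0,0,-0.6],"angular":[0,0,0]},{"dp":[0,0,0],"angular":[0,0,0]},{"dp":[0,0,0],"angular":[0,0,0]}]' 1 40;python3 -c "
from h import *
rep(); print(((np.array([.573,-.0134])-sense()['tcp_pos'][:2])/.03).round(2))"
```

```text
t: 9.85
tcp_pos: [0.5978, 0.1402, 0.0822]
tool_rot: [-0.501, 0.592, -0.409, -0.481]
force: [0.3, -0.2, -0.0]
finger_gap: 0.628
gripper_force: 42.3
t 9.85 q [ 0.42  1.19  1.13 -1.01  1.83 -2.25] p [0.5978 0.1402 0.0822] ty [-0.987  0.163 -0.002] tz [-0.159 -0.966 -0.202] F [ 0.3 -0.2 -0. ] gap 0.628 gf 42.277640886604786
[-0.83 -5.12]
```

```bash
python3 -m crank '[{"dp":[-0.083,-0.51,0],"angular":[0,0,0]},{"dp":[-0.083,-0.51,0],"angular":[0,0,0]},{"dp":[-0.083,-0.51,0],"angular":[0,0,0]},{"dp":[-0.083,-0.51,0],"angular":[0,0,0]},{"dp":[-0.083,-0.51,0],"angular":[0,0,0]},{"dp":[-0.083,-0.51,0],"angular":[0,0,0]},{"dp":[-0.083,-0.51,0],"angular":[0,0,0]},{"dp":[-0.083,-0.51,0],"angular":[0,0,0]},{"dp":[-0.083,-0.51,0],"angular":[0,0,0]},{"dp":[-0.083,-0.51,0],"angular":[0,0,0]},{"dp":[0,0,-0.25],"angular":[0,0,0]},{"dp":[0,0,-0.25],"angular":[0,0,0]},{"dp":[0,0,-0.25],"angular":[0,0,0]},{"dp":[0,0,0],"angular":[0,0,0]},{"dp":[0,0,0],"angular":[0,0,0]}]' 1 40;python3 -c "
from h import *
rep(); st,s,W=wrist('w4'); X,Y,Z=np.moveaxis(W,2,0)
R=Ro.from_quat(st['tool_rot']).as_matrix(); D=W-st['tcp_pos']; h=R[:,2]*[1,1,0]; h/=np.linalg.norm(h); sd=R[:,1]
sub=D[195:285,205:360].reshape(-1,3); q=sub[np.isfinite(sub[:,2])&(abs(sub[:,2]-.029)<.004)&(np.hypot(sub[:,0],sub[:,1])<.05)]
a,b=np.percentile(q@h,[1,99]),np.percentile(q@sd,[1,99]); c=st['tcp_pos']+a.mean()*h+b.mean()*sd; print('cup',a,b,c)
S=W[(Z>.175)&(Z<.188)&(X>.53)&(X<.64)&(Y>-.06)&(Y<.08)]; 
from scipy.optimize import least_squares
print(len(S),least_squares(lambda c:np.hypot(S[:,0]-c[0],S[:,1]-c[1])-.019,[.57,-.01],loss='soft_l1',f_scale=.002).x)"
```

```text
t: 11.35
tcp_pos: [0.5728, -0.0125, 0.0584]
tool_rot: [-0.502, 0.591, -0.409, -0.482]
force: [0.6, -0.2, -0.7]
finger_gap: 0.628
gripper_force: 42.3
t 11.35 q [ 0.23  1.17  1.4  -1.13  1.61 -2.1 ] p [ 0.5728 -0.0125  0.0584] ty [-0.987  0.162 -0.   ] tz [-0.159 -0.967 -0.202] F [ 0.6 -0.2 -0.7] gap 0.628 gf 42.27867443114519
cup [-0.02901848  0.02564488] [-0.02609869  0.02735673] [ 0.57242442 -0.0107745   0.05844473]
0 [ 0.57 -0.01]
```

Centred to within about 2 mm. Now I'll lower in small steps until it touches.

```bash
python3 -m crank '[{"dp":[0,0,-0.07],"angular":[0,0,0]},{"dp":[0,0,-0.07],"angular":[0,0,0]},{"dp":[0,0,0],"angular":[0,0,0]},{"dp":[0,0,0],"angular":[0,0,0]}]' 1 40;python3 -m crank '[{"dp":[0,0,-0.07],"angular":[0,0,0]},{"dp":[0,0,0],"angular":[0,0,0]},{"dp":[0,0,0],"angular":[0,0,0]}]' 1 40
```

```text
t: 11.8
tcp_pos: [0.5728, -0.0131, 0.0549]
tool_rot: [-0.501, 0.591, -0.409, -0.482]
force: [-0.7, -0.6, -1.0]
finger_gap: 0.629
gripper_force: 42.3
t: 12.1
tcp_pos: [0.5727, -0.0131, 0.0527]
tool_rot: [-0.501, 0.591, -0.409, -0.482]
force: [0.0, -0.2, -0.6]
finger_gap: 0.631
gripper_force: 42.3
```

```bash
python3 -m crank '[{"dp":[0,0,-0.06],"angular":[0,0,0]},{"dp":[0,0,0],"angular":[0,0,0]},{"dp":[0,0,0],"angular":[0,0,0]}]' 1 40;python3 -m crank '[{"dp":[0,0,-0.06],"angular":[0,0,0]},{"dp":[0,0,0],"angular":[0,0,0]},{"dp":[0,0,0],"angular":[0,0,0]}]' 1 40
```

```text
t: 12.4
tcp_pos: [0.5728, -0.0132, 0.051]
tool_rot: [-0.501, 0.591, -0.409, -0.482]
force: [0.2, 0.0, -0.9]
finger_gap: 0.626
gripper_force: 42.3
t: 12.7
tcp_pos: [0.5728, -0.0131, 0.051]
tool_rot: [-0.5, 0.591, -0.41, -0.482]
force: [-0.2, 0.8, 5.8]
finger_gap: 0.623
gripper_force: 42.5
```

```bash
python3 -m crank '[{"dp":[0,0,0.02],"angular":[0,0,0]},{"dp":[0,0,0],"angular":[0,0,0]},{"dp":[0,0,0],"angular":[0,0,0]},{"dp":[0,0,0],"angular":[0,0,0]},{"dp":[0,0,0],"angular":[0,0,0]}]' 0.1 40;python3 -m crank '[{"dp":[0.03,0.2,0],"angular":[0,0,0]},{"dp":[0.05,0.3,0],"angular":[0,0,0]},{"dp":[0.07,0.45,0],"angular":[0,0,0]},{"dp":[0.07,0.45,0],"angular":[0,0,0]},{"dp":[0.07,0.45,0],"angular":[0,0,0]},{"dp":[0.07,0.45,0.1],"angular":[0,0,0]},{"dp":[0.07,0.45,0.2],"angular":[0,0,0]},{"dp":[0.07,0.45,0.2],"angular":[0,0,0]},{"dp":[0.07,0.45,0.2],"angular":[0,0,0]},{"dp":[0.07,0.45,0.2],"angular":[0,0,0]},{"dp":[0.07,0.45,0.2],"angular":[0,0,0]},{"dp":[0,0,0],"angular":[0,0,0]},{"dp":[0,0,0],"angular":[0,0,0]}]' 0.1 40
python3 - <<'E'
from h import *
rep(); st,s,W=wrist('w5')
E
```

```text
t: 13.2
tcp_pos: [0.5727, -0.0131, 0.0495]
tool_rot: [-0.501, 0.591, -0.409, -0.482]
force: [-0.3, -0.9, 0.6]
finger_gap: 0.899
gripper_force: 0.0
t: 14.5
tcp_pos: [0.5941, 0.1237, 0.0828]
tool_rot: [-0.501, 0.591, -0.409, -0.481]
force: [-0.4, -1.0, 0.7]
finger_gap: 0.902
gripper_force: 0.0
t 14.5 q [ 0.4   1.18  1.17 -1.01  1.8  -2.23] p [0.5941 0.1237 0.0828] ty [-0.987  0.163 -0.001] tz [-0.159 -0.966 -0.202] F [-0.4 -1.   0.7] gap 0.902 gf 0.0
```

View pics/w5.png

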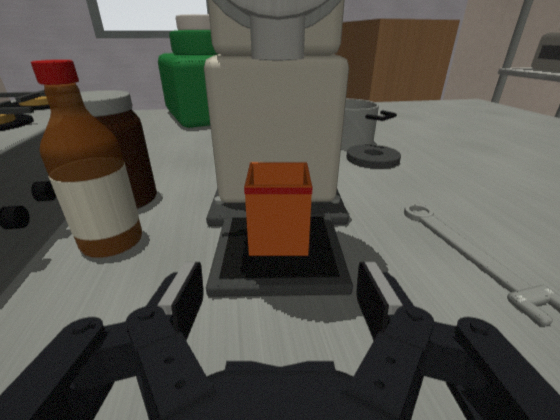

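The cup stands upright on the plate under the spout (cup at (278,210), plate centre about (282,250)). I'll confirm its position, rise, and turn the tool back down.

```bash
python3 - <<'E'
from h import *
d=np.load("w5.npz"); W=d["W"]; I=d["img"]; hsv=cv2.cvtColor(I,cv2.COLOR_BGR2HSV)
s=W[155:260,240:320].reshape(-1,3); g=hsv[155:260,240:320].reshape(-1,3)
q=s[(g[:,1]>150)&(s[:,2]>.07)&(s[:,2]<.095)&(np.hypot(s[:,0]-.573,s[:,1]+.012)<.06)]
print(len(q),np.percentile(q[:,2],[50,99]),cv2.minAreaRect((q[:,:2]*1000).astype(np.float32)))
E
python3 -m crank '[{"dp":[0,0.2,0.5],"angular":[0,0,0]},{"dp":[0,0.2,0.9],"angular":[0,0,0]},{"dp":[0,0.2,0.9],"angular":[0,0,0]},{"dp":[0,0.2,0.9],"angular":[0,0,0]},{"dp":[0,0.2,0.9],"angular":[0,0,0]},{"dp":[0,0.2,0.9],"angular":[0,0,0]},{"dp":[0,0.2,0.9],"angular":[0,0,0]},{"dp":[-0.15,0.35,0.1],"angular":[7.73,-1.28,0]},{"dp":[-0.15,0.35,0.1],"angular":[7.73,-1.28,0]},{"dp":[-0.15,0.35,0.1],"angular":[7.73,-1.28,0]},{"dp":[-0.15,0.35,0.1],"angular":[7.73,-1.28,0]},{"dp":[-0.15,0.35,0.1],"angular":[7.73,-1.28,0]},{"dp":[-0.15,0.35,0.1],"angular":[7.73,-1.28,0]},{"dp":[-0.15,0.35,0.1],"angular":[7.73,-1.28,0]},{"dp":[-0.15,0.35,0.1],"angular":[7.73,-1.28,0]},{"dp":[-0.15,0.35,0.1],"angular":[7.73,-1.28,0]},{"dp":[-0.15,0.35,0.1],"angular":[7.73,-1.28,0]},{"dp":[0,0,0],"angular":[0,0,0]}]' 0 40;python3 -c "
from h import *
rep()"
```

```text
1865 [0.0775221  0.08280728] ((572.975830078125, -10.936195373535156), (54.9140510559082, 53.66527557373047), 80.69911193847656)
t: 16.35
tcp_pos: [0.548, 0.2682, 0.2917]
tool_rot: [-0.646, 0.764, -0.0, 0.0]
force: [0.3, 0.6, 0.5]
finger_gap: 1.004
gripper_force: 0.0
t 16.35 q [ 0.27  0.46  1.42 -0.    1.26 -2.7 ] p [0.548  0.2682 0.2917] ty [-0.986  0.166 -0.001] tz [ 0.001  0.    -1.   ] F [0.3 0.6 0.5] gap 1.004 gf 0.0
```

```bash
python3 -m crank '[{"dp":[-0.41,-0.74,0.25],"angular":[0,0,-7.35]},{"dp":[-0.41,-0.74,0.25],"angular":[0,0,-7.35]},{"dp":[-0.41,-0.74,0.25],"angular":[0,0,-7.35]},{"dp":[-0.41,-0.74,0.25],"angular":[0,0,-7.35]},{"dp":[-0.41,-0.74,0.25],"angular":[0,0,-7.35]},{"dp":[-0.41,-0.74,0.25],"angular":[0,0,-7.35]},{"dp":[-0.41,-0.74,0.25],"angular":[0,0,-7.35]},{"dp":[-0.41,-0.74,0.25],"angular":[0,0,-7.35]},{"dp":[-0.41,-0.74,0.25],"angular":[0,0,-7.35]},{"dp":[-0.41,-0.74,0.25],"angular":[0,0,-7.35]},{"dp":[-0.41,-0.74,0.25],"angular":[0,0,-7.35]},{"dp":[-0.41,-0.74,0.25],"angular":[0,0,-7.35]}]' 0;python3 -m crank '[{"dp":[0.08,-0.9,0],"angular":[0,0,0]},{"dp":[0.08,-0.9,0],"angular":[0,0,0]},{"dp":[0.08,-0.9,0],"angular":[0,0,0]},{"dp":[0.08,-0.9,0],"angular":[0,0,0]},{"dp":[0.08,-0.9,0],"angular":[0,0,0]},{"dp":[0.08,-0.9,0],"angular":[0,0,0]},{"dp":[0.08,-0.9,0],"angular":[0,0,0]},{"dp":[0.08,-0.9,0],"angular":[0,0,0]},{"dp":[0,0,0],"angular":[0,0,0]},{"dp":[0,0,0],"angular":[0,0,0]}]' 0;python3 - <<'E'
from h import *
rep(); st,s,W=wrist('w6')
E
```

```text
t: 17.55
tcp_pos: [0.4005, 0.0028, 0.3802]
tool_rot: [0.069, 0.998, -0.002, -0.001]
force: [-0.1, -0.7, -0.1]
finger_gap: 1.002
gripper_force: 0.0
t: 18.55
tcp_pos: [0.4203, -0.2121, 0.3794]
tool_rot: [0.067, 0.998, 0.0, -0.001]
force: [-0.8, -0.1, -0.1]
finger_gap: 0.999
gripper_force: 0.0
t 18.55 q [-0.7   0.17  1.61 -0.    1.36 -2.14] p [ 0.4203 -0.2121  0.3794] ty [ 0.134  0.991 -0.   ] tz [-0.003  0.    -1.   ] F [-0.8 -0.1 -0.1] gap 0.999 gf 0.0
```

View pics/w6.png

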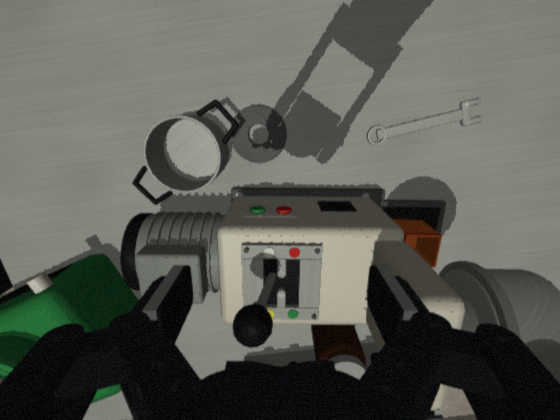

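```bash
cat > lev.py <<'E'
from h import *
from scipy.optimize import least_squares
# mill frame from plate of known facts: spout axis, gate centre
def knob(W,I,guess=None):
    X,Y,Z=np.moveaxis(W,2,0)
    m=(I.max(2)<70)&(Z>.245)&(Z<.31)&(X>.45)&(X<.7)&(Y<-.1)&(Y>-.33)
    k,l,st,c=cv2.connectedComponentsWithStats(m.astype(np.uint8)); i=1+st[1:,4].argmax(); P=W[l==i]
    r=least_squares(lambda c:np.linalg.norm(P-c,axis=1)-.0185,P.mean(0)-[0,0,.01],loss="soft_l1",f_scale=.002)
    return len(P),c[i].round(),r.x,np.abs(r.fun).mean(),P.max(0),P.min(0)
E
python3 - <<'E'
from lev import *
d=np.load("w6.npz"); W=d["W"]; I=d["img"]; print(*[np.round(x,4) for x in knob(W,I)])
hsv=cv2.cvtColor(I,cv2.COLOR_BGR2HSV); Z=W[...,2]
for n,lo,hi in(("green",45,85),("red",170,180),("red0",0,8),("yellow",20,35)):
    m=(hsv[...,0]>=lo)&(hsv[...,0]<=hi)&(hsv[...,1]>110)&(hsv[...,2]>50)&(abs(Z-.178)<.008)&(abs(W[...,0]-.55)<.12)&(W[...,1]<-.05)&(W[...,1]>-.3)
    v,u=np.where(m); print(n,m.sum(),(u.mean(),v.mean()) if m.any() else 0,W[m].mean(0).round(4) if m.any() else 0)
X,Y,_=np.moveaxis(W,2,0)
for nm,z0,z1 in(("gate",.1745,.183),("case",.162,.1735)):
    m=(Z>z0)&(Z<z1)&(X>.4)&(X<.66)&(Y<-.06)&(Y>-.26)&(I.max(2)>60); print(nm,m.sum(),cv2.minAreaRect((W[m][:,:2]*1000).astype(np.float32)),np.median(W[m],0).round(4))
# case front edge direction
m=((Z>.16)&(Z<.176)&(Y<-.04)&(Y>-.27)&(X>.4)); e=[]
for u in range(235,375,5):
    vv=np.where(m[:,u])[0]
    if len(vv): e.append(W[vv[0]+1,u])
e=np.array(e); print("edge",np.polyfit(e[:,1],e[:,0],1),e[[0,-1]].round(4))
E
```

```text
1382 [253. 325.] [ 0.5219 -0.2488  0.2731] 0.0007 [ 0.5352 -0.2306  0.292 ] [ 0.503  -0.2654  0.2452]
green 61 (np.float64(292.4590163934426), np.float64(313.6885245901639)) [ 0.5861 -0.2158  0.1786]
red 0 0 0
red0 85 (np.float64(293.9764705882353), np.float64(252.2941176470588)) [ 0.5012 -0.2038  0.1788]
yellow 28 (np.float64(271.0357142857143), np.float64(312.82142857142856)) [ 0.5813 -0.2426  0.1785]
gate 3493 ((545.4567260742188, -170.9981689453125), (188.46377563476562, 107.12818145751953), 84.60065460205078) [ 0.5267 -0.2069  0.1777]
case 6686 ((547.19970703125, -173.85232543945312), (192.71844482421875, 138.13525390625), 81.91433715820312) [ 0.5228 -0.1527  0.1694]
edge [0.14488565 0.50416353] [[ 0.4658 -0.2645  0.1624]
 [ 0.4884 -0.1086  0.1613]]
```

Mill yaw is −8.1° and the pivot is about (0.542, −0.224). The knob is at (0.522, −0.249, 0.273), which puts the shift at about −0.09 and the select at about −0.15. Its distance from the pivot, 0.186 m, fits the given 185 mm. I'll go above the knob, tilted along the lever.

```bash
python3 -m crank '[{"dp":[0.66,-0.32,-0.18],"angular":[4.25,-0.6,0]},{"dp":[0.66,-0.32,-0.18],"angular":[4.25,-0.6,0]},{"dp":[0.66,-0.32,-0.18],"angular":[0,0,0]},{"dp":[0.66,-0.32,-0.18],"angular":[0,0,0]},{"dp":[0.66,-0.32,-0.18],"angular":[0,0,0]},{"dp":[0,0,0],"angular":[0,0,0]},{"dp":[0,0,0],"angular":[0,0,0]}]' 0
cat >> lev.py <<'E'
ex=np.array([.990,-.141,0]); ey=np.array([.141,.990,0]); piv=np.array([.5422,-.2242,.09])
def kp(f,s): return piv+.185*(np.sin(f)*ex+np.cos(f)*(np.sin(s)*ey+np.cos(s)*np.array([0,0,1])))
def fs(p): d=(p-piv)/np.linalg.norm(p-piv); return np.arcsin(d@ex),np.arctan2(d@ey,d[2])
E
python3 - <<'E'
from lev import *
rep(); st,s,W=wrist("w7"); k=knob(W,s["image"]); print(*[np.round(x,4) for x in k]); print("f,s",fs(k[2])); print("to knob units",((k[2]-st["tcp_pos"])/.03).round(3))
E
```

```text
t: 19.3
tcp_pos: [0.5192, -0.2586, 0.3524]
tool_rot: [0.066, 0.995, 0.075, 0.004]
force: [0.7, 0.3, -0.4]
finger_gap: 1.002
gripper_force: 0.0
t 19.3 q [-0.72  0.39  1.38  0.13  1.46 -2.17] p [ 0.5192 -0.2586  0.3524] ty [0.13 0.98 0.15] tz [ 0.018  0.149 -0.989] F [ 0.7  0.3 -0.4] gap 1.002 gf 0.0
1950 [274. 228.] [ 0.522  -0.2489  0.2734] 0.0004 [ 0.5362 -0.2311  0.2926] [ 0.5033 -0.2667  0.2656]
f,s (np.float64(-0.08869198987054353), np.float64(-0.1477232593033908))
to knob units [ 0.093  0.322 -2.632]
```

```bash
python3 -m crank '[{"dp":[0.023,0.08,-0.66],"angular":[0,0,0]},{"dp":[0.023,0.08,-0.66],"angular":[0,0,0]},{"dp":[0.023,0.08,-0.66],"angular":[0,0,0]},{"dp":[0.023,0.08,-0.62],"angular":[0,0,0]},{"dp":[0,0,0],"angular":[0,0,0]},{"dp":[0,0,0],"angular":[0,0,0]}]' 0; python3 -m crank '[{"dp":[0,0,0],"angular":[0,0,0]},{"dp":[0,0,0],"angular":[0,0,0]},{"dp":[0,0,0],"angular":[0,0,0]},{"dp":[0,0,0],"angular":[0,0,0]},{"dp":[0,0,0],"angular":[0,0,0]},{"dp":[0,0,0],"angular":[0,0,0]},{"dp":[0,0,0],"angular":[0,0,0]}]' 1 30
python3 - <<'E'
from lev import *
rep(); p=sense()["tcp_pos"]; print(fs(p))
q=kp(0,-.15); print("to neutral units",((q-p)/.03).round(3)); prev=q
for s in(-.12,-.08,-.04,0,.04,.08,.12,.16): n=kp(0,s); print(s,((n-prev)/.03).round(3)); prev=n
for f in(.05,.1,.15,.2,.235): n=kp(f,.16); print(f,((n-prev)/.03).round(3)); prev=n
E
```

```text
t: 19.95
tcp_pos: [0.522, -0.25, 0.2755]
tool_rot: [0.066, 0.995, 0.074, 0.006]
force: [0.3, -0.4, -0.1]
finger_gap: 1.002
gripper_force: 0.0
t: 20.65
tcp_pos: [0.5228, -0.2511, 0.2757]
tool_rot: [0.066, 0.995, 0.074, 0.006]
force: [-0.5, -1.1, 5.5]
finger_gap: 0.407
gripper_force: 29.9
t 20.65 q [-0.7   0.46  1.49  0.13  1.28 -2.18] p [ 0.5228 -0.2511  0.2757] ty [0.131 0.98  0.147] tz [ 0.022  0.146 -0.989] F [-0.5 -1.1  5.5] gap 0.407 gf 29.9228435754776
(np.float64(-0.08184842812867683), np.float64(-0.1568214674312929))
to neutral units [ 0.517 -0.016 -0.093]
-0.12 [0.026 0.181 0.025]
-0.08 [0.035 0.243 0.025]
-0.04 [0.035 0.244 0.015]
0 [0.035 0.244 0.005]
0.04 [ 0.035  0.244 -0.005]
0.08 [ 0.035  0.244 -0.015]
0.12 [ 0.035  0.243 -0.025]
0.16 [ 0.034  0.242 -0.034]
0.05 [ 0.305 -0.045 -0.008]
0.1 [ 0.304 -0.047 -0.023]
0.15 [ 0.302 -0.049 -0.038]
0.2 [ 0.299 -0.051 -0.053]
0.235 [ 0.208 -0.037 -0.046]
```

```bash
python3 -m crank '[{"dp":[0.13,-0.018,0.01],"angular":[0,0,0]},{"dp":[0.13,-0.018,0.01],"angular":[0,0,0]},{"dp":[0.13,-0.018,0],"angular":[0,0,0]},{"dp":[0.13,-0.018,0],"angular":[0,0,0]},{"dp":[0,0,0],"angular":[0,0,0]},{"dp":[0,0,0],"angular":[0,0,0]}]' 1 30
python3 - <<'E'
from lev import *
rep(); p=sense()["tcp_pos"]; print(fs(p)); st,s,W=wrist("w8"); k=knob(W,s["image"]); print(k[0],k[2].round(4),"f,s",fs(k[2]))
E
```

```text
t: 21.25
tcp_pos: [0.5376, -0.2533, 0.2763]
tool_rot: [0.066, 0.995, 0.074, 0.005]
force: [-3.1, -2.5, 7.5]
finger_gap: 0.409
gripper_force: 30.0
t 21.25 q [-0.69  0.48  1.45  0.13  1.29 -2.17] p [ 0.5376 -0.2533  0.2763] ty [0.131 0.98  0.147] tz [ 0.02   0.146 -0.989] F [-3.1 -2.5  7.5] gap 0.409 gf 30.02914745360613
(np.float64(-0.0025837383199954563), np.float64(-0.15691731699946393))
10616 [ 0.5266 -0.2603  0.2984] f,s (np.float64(-0.048990973949758654), np.float64(-0.18022974031024655))
```

```bash
python3 -m crank '[{"dp":[0.065,0.24,0.03],"angular":[-2.27,0.32,0]},{"dp":[0.06,0.24,0.025],"angular":[-2.27,0.32,0]},{"dp":[0.035,0.24,0.015],"angular":[-2.27,0.32,0]},{"dp":[0.035,0.24,0.005],"angular":[-2.27,0.32,0]},{"dp":[0,0,0],"angular":[0,0,0]}]' 1 30
python3 - <<'E'
from lev import *
rep(); p=sense()["tcp_pos"]; print(fs(p))
E
```

```text
t: 21.8
tcp_pos: [0.5433, -0.2224, 0.2781]
tool_rot: [0.065, 0.998, -0.006, -0.001]
force: [-2.4, 0.2, 5.8]
finger_gap: 0.409
gripper_force: 30.2
t 21.8 q [-0.57  0.44  1.5  -0.01  1.2  -2.01] p [ 0.5433 -0.2224  0.2781] ty [ 0.131  0.991 -0.011] tz [-0.003 -0.011 -1.   ] F [-2.4  0.2  5.8] gap 0.409 gf 30.217026360332966
(np.float64(0.00429214536313923), np.float64(0.010306234674481418))
```

Force stays low and the knob is crossing freely. I'll carry on to the left slot.

```bash
python3 -m crank '[{"dp":[0.035,0.24,-0.005],"angular":[-2.27,0.32,0]},{"dp":[0.035,0.24,-0.015],"angular":[-2.27,0.32,0]},{"dp":[0.035,0.24,-0.025],"angular":[-2.27,0.32,0]},{"dp":[0.03,0.22,-0.035],"angular":[-2.27,0.32,0]},{"dp":[0,0,0],"angular":[0,0,0]},{"dp":[0,0,0],"angular":[0,0,0]}]' 1 30
python3 - <<'E'
from lev import *
rep(); p=sense()["tcp_pos"]; print(fs(p))
E
```

```text
t: 22.4
tcp_pos: [0.5474, -0.1962, 0.2756]
tool_rot: [0.066, 0.994, -0.085, -0.007]
force: [-2.5, -1.9, 6.1]
finger_gap: 0.405
gripper_force: 30.5
t 22.4 q [-0.46  0.43  1.54 -0.18  1.13 -1.82] p [ 0.5474 -0.1962  0.2756] ty [ 0.13   0.977 -0.171] tz [-0.025 -0.169 -0.985] F [-2.5 -1.9  6.1] gap 0.405 gf 30.52138265222311
(np.float64(0.006384131707166392), np.float64(0.15194544165340163))
```

```bash
python3 -m crank '[{"dp":[0.18,-0.02,-0.005],"angular":[0,0,0]},{"dp":[0.18,-0.02,-0.01],"angular":[0,0,0]},{"dp":[0.18,-0.025,-0.015],"angular":[0,0,0]},{"dp":[0.18,-0.025,-0.02],"angular":[0,0,0]},{"dp":[0.18,-0.03,-0.025],"angular":[0,0,0]},{"dp":[0.18,-0.03,-0.03],"angular":[0,0,0]},{"dp":[0.18,-0.03,-0.03],"angular":[0,0,0]},{"dp":[0.15,-0.025,-0.03],"angular":[0,0,0]},{"dp":[0,0,0],"angular":[0,0,0]},{"dp":[0,0,0],"angular":[0,0,0]}]' 1 30
python3 - <<'E'
from lev import *
rep(); p=sense()["tcp_pos"]; print(fs(p))
E
```

```text
t: 23.4
tcp_pos: [0.5903, -0.203, 0.2704]
tool_rot: [0.066, 0.994, -0.086, -0.006]
force: [-2.4, -4.9, 4.2]
finger_gap: 0.405
gripper_force: 30.5
t 23.4 q [-0.44  0.5   1.43 -0.18  1.16 -1.81] p [ 0.5903 -0.203   0.2704] ty [ 0.131  0.976 -0.172] tz [-0.024 -0.17  -0.985] F [-2.4 -4.9  4.2] gap 0.405 gf 30.474529266357422
(np.float64(0.2396830051083022), np.float64(0.15267917260095767))
```

```bash
python3 -m crank '[{"dp":[0.07,-0.01,-0.01],"angular":[0,0,0]},{"dp":[0.07,-0.01,-0.01],"angular":[0,0,0]},{"dp":[0,0,0],"angular":[0,0,0]},{"dp":[0,0,0],"angular":[0,0,0]},{"dp":[0,0,0],"angular":[0,0,0]}]' 1 30
python3 - <<'E'
from lev import *
rep(); p=sense()["tcp_pos"]; print(fs(p))
E
```

```text
t: 23.9
tcp_pos: [0.5932, -0.2035, 0.2697]
tool_rot: [0.066, 0.994, -0.086, -0.008]
force: [-3.8, -5.8, 4.5]
finger_gap: 0.408
gripper_force: 30.5
t 23.9 q [-0.43  0.5   1.43 -0.18  1.17 -1.8 ] p [ 0.5932 -0.2035  0.2697] ty [ 0.131  0.976 -0.172] tz [-0.026 -0.17  -0.985] F [-3.8 -5.8  4.5] gap 0.408 gf 30.5353644490242
(np.float64(0.2559023446104337), np.float64(0.15287616385695443))
```

```bash
python3 -m crank '[{"dp":[-0.03,0,0],"angular":[0,0,0]},{"dp":[0,0,0],"angular":[0,0,0]},{"dp":[0,0,0],"angular":[0,0,0]},{"dp":[0,0,0],"angular":[0,0,0]},{"dp":[0,0,0],"angular":[0,0,0]}]' 0.25 30; python3 -m crank '[{"dp":[0,0.05,0.3],"angular":[0,0,0]},{"dp":[0,0.08,0.5],"angular":[0,0,0]},{"dp":[0,0.08,0.5],"angular":[0,0,0]},{"dp":[0,0.08,0.5],"angular":[0,0,0]},{"dp":[-0.3,-0.2,0.6],"angular":[0,0,0]},{"dp":[-0.8,-0.2,0.5],"angular":[0,0,0]},{"dp":[-0.8,-0.2,0.3],"angular":[0,0,0]},{"dp":[-0.8,-0.2,0.2],"angular":[0,0,0]},{"dp":[0,0,0],"angular":[0,0,0]},{"dp":[0,0,0],"angular":[0,0,0]}]' 0
python3 - <<'E'
from lev import *
rep(); st,s,W=wrist("w9"); k=knob(W,s["image"]); print(*[np.round(x,4) for x in k],"f,s",fs(k[2]))
E
```

```text
t: 24.4
tcp_pos: [0.5936, -0.2019, 0.2693]
tool_rot: [0.066, 0.994, -0.085, -0.006]
force: [-0.4, -0.2, 0.6]
finger_gap: 0.753
gripper_force: 0.0
t: 25.4
tcp_pos: [0.5123, -0.2181, 0.3728]
tool_rot: [0.067, 0.994, -0.085, -0.005]
force: [0.2, 0.1, 0.2]
finger_gap: 0.994
gripper_force: 0.0
t 25.4 q [-0.52  0.3   1.47 -0.16  1.31 -1.92] p [ 0.5123 -0.2181  0.3728] ty [ 0.132  0.976 -0.17 ] tz [-0.022 -0.169 -0.985] F [0.2 0.1 0.2] gap 0.994 gf 0.0
3339 [441. 241.] [ 0.5385 -0.1125  0.2713] 0.0138 [ 0.602  -0.1001  0.2945] [ 0.4986 -0.1244  0.245 ] f,s (np.float64(-0.09116305474679175), np.float64(0.5455967788503053))
```

View pics/w9.png

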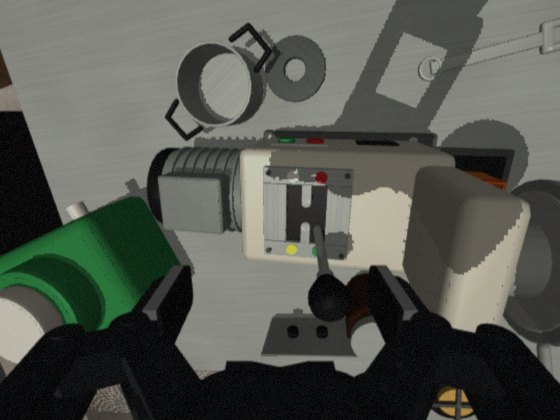

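The lever is in the left slot at the forward (green) end, with the knob at (327,297). I'll measure its angles, check the cup, and back off a little.

```bash
python3 -m crank '[{"dp":[-0.8,0,0.2],"angular":[0,0,0]},{"dp":[-0.8,0,0.2],"angular":[0,0,0]},{"dp":[-0.8,0,0],"angular":[0,0,0]},{"dp":[0,0,0],"angular":[0,0,0]},{"dp":[0,0,0],"angular":[0,0,0]},{"dp":[0,0,0],"angular":[0,0,0]}]' 0
python3 - <<'E'
from lev import *
d=np.load("w9.npz"); W=d["W"];I=d["img"]
def K(W,I):
    X,Y,Z=np.moveaxis(W,2,0); m=(I.max(2)<75)&(Z>.245)&(Z<.31)&(np.hypot(X-.587,Y+.2)<.05); P=W[m]
    r=least_squares(lambda c:np.linalg.norm(P-c,axis=1)-.0185,P.mean(0)-[0,0,.01],loss="soft_l1",f_scale=.002); return len(P),r.x.round(4),np.abs(r.fun).mean().round(4),np.round(fs(r.x),3)
print(K(W,I))
for n in("top","scene"):
    s=vision.snapshot(n); W=pts(s); I=s["image"]; print(n,K(W,I))
    hsv=cv2.cvtColor(I,cv2.COLOR_BGR2HSV); X,Y,Z=np.moveaxis(W,2,0)
    m=(hsv[...,0]<14)&(hsv[...,1]>150)&(abs(X-.573)<.06)&(abs(Y+.012)<.06)&(Z<.1)&(Z>.06); print(" cup",m.sum(),W[m].mean(0) if m.any() else 0)
rep()
E
```

```text
t: 26.05
tcp_pos: [0.4418, -0.2179, 0.3835]
tool_rot: [0.066, 0.994, -0.085, -0.006]
force: [-0.2, -0.1, -1.1]
finger_gap: 0.997
gripper_force: 0.0
(1610, array([ 0.5887, -0.2016,  0.2682]), np.float64(0.0007), array([0.233, 0.161]))
top (140, array([ 0.5893, -0.2008,  0.2688]), np.float64(0.0014), array([0.234, 0.165]))
 cup 53 [ 0.54762162 -0.00587288  0.07605956]
scene (152, array([ 0.5904, -0.2031,  0.2683]), np.float64(0.0013), array([0.243, 0.154]))
 cup 242 [ 0.57888742 -0.01438582  0.07243836]
t 26.15 q [-0.6   0.18  1.6  -0.16  1.29 -2.  ] p [ 0.4415 -0.2178  0.3833] ty [ 0.13   0.977 -0.17 ] tz [-0.023 -0.168 -0.986] F [ 0.7 -0.5 -0.4] gap 1.001 gf 0.0
```

Shift is about 0.234 and select about 0.16, the cup is in place, and the robot touches nothing.

```bash
python3 -c "
from station import order
print(order.sign_off())"
```

```text
the job is handed in; nothing more can be done
None
```

The job is handed in: the cup stands upright on the drip plate within about 2 mm of the spout axis, and the lever is in the left slot fully forward at the green mark (select about 0.16 rad, shift about 0.234 rad); the sign-off gave no verdict.

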